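Unhitch the stone trolley from the carver's bench

TASK

The stone trolley is hitched to the tow ball on the carving bench. Unhitch it: pull the coupler's T-handled latch straight out sideways against its spring until it is open, then lift the drawbar off the ball, and finish while still holding it up in the gripper, still, with about four centimetres of clear air between ball and coupler, so that the trolley can be rolled away. Leave the hammer, the two chisels and the lump of marble where they lie.

Things in the scene. Friction and masses are not known exactly. Their poses are not given: they have to be found in the camera images.
- mount: steel ball mount bolted to the bench: plate 140 x 140 x 10 mm, square riser 60 mm wide up to 40 mm, neck 24 mm thick, 50 mm ball on top (ball top 110 mm above the bench). Origin on the bench under the ball, z up; it does not move
- ball (a point): centre of the 50 mm tow ball, 85 mm above the bench
- drawbar: steel drawbar with the coupler at its near end, 1.2 kg (about 0.8 kg felt at the handle). Origin at the centre of the coupler's socket; x points along the bar to its hinge on the trolley, z up. It only swings about that hinge, a level axis parallel to y at (0.400, 0, 0): up to 0.8 rad, about +y; it falls back if let go. Behind the coupler a 52 mm square sleeve and a 40 mm square tube
- socket (a point): centre of the coupler's socket, the drawbar's origin; within 1 mm of the ball's centre while hitched. Dome 72 mm across, from 22 mm below to 34 mm above this point. Low on its -y side (16 to 34 mm below) the latch housing, 60 mm wide, reaches out 75 mm, its 24 mm spring barrel 89 mm. From 60 mm up the coupler is wholly above the ball
- latch (a joint): travel of the latch in m: 0 shut, 0.032 fully out. It slides along the drawbar's -y axis, away from the coupler, and rides on the drawbar. Shut, its fork lies under the ball and the drawbar cannot be lifted (1 to 2 mm of play); from 0.025 out the ball is free. Its spring pulls back with 5 N shut, 14 N fully out, and shuts it if let go
- latch_grip (a point): middle of the latch's T-handle: steel bar 16 mm thick, 90 mm long, parallel to the drawbar, on a 12 mm upright stem. Shut, at (0, -0.112, 0.020) in the drawbar's frame: 105 mm above the bench, 68 mm of free space to the dome, the level 12 mm stem 45 mm below. Gripped across from above it takes both pull and lift; moves with latch and drawbar
- hammer: bystander: hammer with wooden handle, 280 mm long, lying on the bench to the right
- lump: bystander: rough lump of marble, about 85 mm across and 56 mm high, on the bench between robot and mount
- point_chisel: bystander: pointed steel chisel, 220 mm long and 15 mm thick, lying on the low plaster board to the left
- flat_chisel: bystander: flat steel chisel, 220 mm long, lying beside the pointed one

How it is judged:
On the way:
1. the latch is pulled out (20 mm or more) while the coupler still sits on the ball (raised less than 15 mm) (value of joint latch above 0.02 m and z of socket in the frame of ball below 0.015 m), for 0.1 s.
At the end, for the whole second after the job is handed in: the drawbar is held up by the fingers (by latch or drawbar, 3 N or more), still (under 0.1 rad/s), off the ball mount, its socket centre at least 79 mm above the ball's centre (20 mm of clear air between ball and coupler) (z of socket in the frame of ball above 0.079 m and contact force between the fingers and drawbar above 3 N and contact force between drawbar and mount below 0.3 N and angular speed of drawbar below 0.1 rad/s); the arm keeps its last pose, push and grip.
It fails at once if the hammer, a chisel or the lump of marble is moved by more than 25 mm (distance of any of hammer, lump, point_chisel, flat_chisel from where it was at the start of the episode above 0.025 m).
It also fails if it takes over 32 s, if anything falls off the work surface, if the arm or the gripper's body presses on something with over 40 N, if the wrist force passes 120 N, or if a joint passes its speed limit or range.

ROBOT

A 6-joint arm with a two-finger parallel gripper is mounted at the origin on the work surface. World frame = base frame: x ahead of the robot, y to its left, z up, the work surface at z = 0. Lengths are in m, angles in rad, forces in N, time in s.
With the tool pointing down it reaches from about 0.325 to 0.9 m from the base axis. Payload 6.1 kg.
Tool frame: the origin (TCP) lies midway between the tips of the shut fingers; the grasp point (between the pads) lies 19 mm behind it; x points along the fingers, y is the direction in which the jaws open and shut, and the axes are right-handed (so a half turn about x gives the same grasp; the last joint's range is limited). The gripper opens to 85 mm and grips with 20 to 120 N. Pads are 22 mm wide; open, the fingers measure 114 mm over their backs; the gripper's body (76 mm by 85 mm) begins 54 mm behind the grasp point. The pads swing forward as they close: fully open they stand 13 mm farther back than shut.
Start: joints at [-1.455, 0.22, 1.526, -0, 1.395, -0.126], TCP at [0.15, -0.607, 0.231] pointing down, gripper open.
Joint ranges: [-2.98, 2.98], [-0.91, 2.08], [0.09, 2.57], [-1.24, 4.39], [0.2, 2.65], [-2.68, 2.68]. Speed limits (rad/s): [2.57, 2.57, 3.01, 3.14, 3.14, 3.14].

INTERFACE

Orientations are given as [roll, pitch, yaw] about the fixed x, y, z axes, in that order (R = Rz(yaw) Ry(pitch) Rx(roll)).
In Python, from plant import movep, move_l, set_joints, gripper_to, hold, inverse_kinematics, observe, get_image, get_calibration, Unreachable, job_done gives the robot as it stands. Calls block until the motion is done:
- movep(position, orientation): joint-space move of the TCP to a pose.
- move_l(position, feed=0.15, rotation=None, max_force=None): straight line of the TCP; rotation=None keeps the orientation; feed is the mean speed in m/s. With max_force (N) it stops when the force on the tool has changed by that much, and returns True; else False.
- set_joints(angles): joint-space move.
- gripper_to(opening, f_grip=None): finger opening in m; f_grip is the grip in N (None keeps the last); returns when the fingers have stopped.
- hold(seconds).
- inverse_kinematics(position, orientation): joint angles nearest the present ones, or None.
- observe(): the state.
- get_image(name): name is "side" or "top"; returns (picture, depth): 384x512x3 uint8, red, green, blue; 384x512 float32, m along the optical axis (not along the pixel's ray), 0 where there is no reading.
- get_calibration(name): a dict with "intrinsics" (3x3 intrinsics, pixels), "dist_coeffs" ([k1, k2, p1, p2, k3] as OpenCV has them; the pictures are not rectified), "world_from_camera" (4x4, takes a point from camera to world coordinates). Camera axes: x right, y down, z forward; pixel columns grow to the right and rows downward; lengths in m; the calibration is good to about 2 mm. A picture is of the moment at which its call begins. get_calibration takes no time and is no camera call.
A pose or a line that the arm cannot do raises Unreachable and nothing moves.
- job_done(): hands the job in, once; it reports no verdict.
The state is a dict: "time_s": time; "q": joint angles; "joint_velocities": joint speeds; "joint_torque": joint torques, N m; "eef_pos": TCP position; "tcp_rot": TCP orientation; "ft_force": force on the tool from outside, world axes, zero at the start; "torque": the same for the moment, N m; "opening": finger opening in m.
Only numpy, scipy, OpenCV 4.12 (cv2) and the standard library are available. Lean on these libraries where they do the work, as an engineer would, in place of code of your own. Each camera call takes 0.05 s, during which the arm holds its last target. There are 200 camera calls.

## Working session

There is one attempt and no reset: what is moved stays moved. The work goes in short steps, each a Python script; the robot and the scene stay as the last script left them, time stands still between calls to the robot, and variables do not carry over. Pictures are saved under pics/ and viewed, about 8 in all and at most 12, crops included, and the job is handed in when it is done.

```bash
ls; mkdir -p pics
python3 - <<'E'
from plant import *
import numpy as np, cv2
for n in("top","side"):
    p,d=get_image(n); cv2.imwrite(f"pics/{n}0.png",p[:,:,::-1]); np.savez(f"pics/{n}0.npz",p=p,d=d)
    c=get_calibration(n); print(n,c)
o=observe(); print(o)
E
```

```text
pics
top {'intrinsics': array([[389.28976766,   0.        , 258.24889533],
       [  0.        , 389.28976766, 194.14203916],
       [  0.        ,   0.        ,   1.        ]]), 'dist_coeffs': array([-0.00743526,  0.        ,  0.        ,  0.        ,  0.        ]), 'world_from_camera': array([[ 1.28019024e-02, -9.95867838e-01,  8.99075117e-02,
         4.10967029e-01],
       [-9.99846801e-01, -1.16757613e-02,  1.30403570e-02,
        -2.32900655e-04],
       [-1.19367335e-02, -9.00606794e-02, -9.95864744e-01,
         1.22877891e+00],
       [ 0.00000000e+00,  0.00000000e+00,  0.00000000e+00,
         1.00000000e+00]])}
side {'intrinsics': array([[379.27615804,   0.        , 254.43652439],
       [  0.        , 379.27615804, 194.24641736],
       [  0.        ,   0.        ,   1.        ]]), 'dist_coeffs': array([-0.00947775,  0.        ,  0.        ,  0.        ,  0.        ]), 'world_from_camera': array([[-0.86223685, -0.40034934,  0.31027088,  0.08146284],
       [-0.50635127,  0.66621189, -0.54751266,  0.74611645],
       [ 0.01249018, -0.62919164, -0.77714984,  1.14581169],
       [ 0.        ,  0.        ,  0.        ,  1.        ]])}
{'time_s': 0.1, 'q': array([-1.45512049e+00,  2.21169763e-01,  1.52747184e+00,  1.11208367e-06,
        1.39473258e+00, -1.26149640e-01]), 'joint_velocities': array([-0.00065032, -0.00220276, -0.00328645,  0.00093503,  0.00034389,
       -0.00126441]), 'joint_torque': array([ 2.15463547e-04, -4.98244786e+01, -3.90546870e+01, -2.77958452e-04,
        5.66239949e-03, -1.99410050e-05]), 'eef_pos': array([ 0.14957533, -0.6062775 ,  0.23030788]), 'tcp_rot': array([-1.69756035,  1.5690148 ,  1.68585758]), 'ft_force': array([ 0.36396436, -0.64555654,  0.0957062 ]), 'torque': array([ 0.00942523,  0.02205309, -0.01022573]), 'opening': 0.08516968100526164}
```

View pics/top0.png

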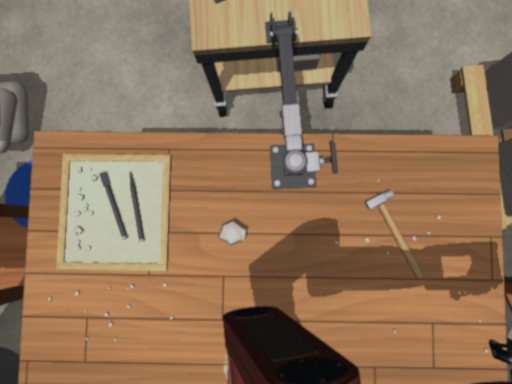

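View pics/side0.png

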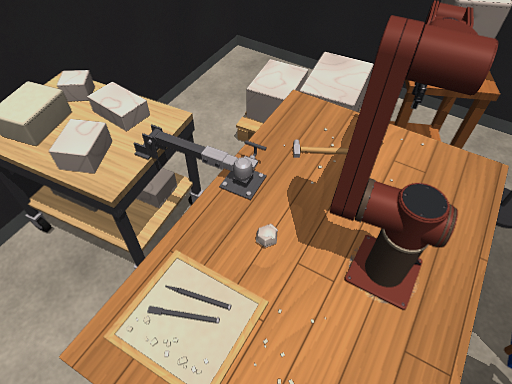

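The top view shows the dome at about (295,158), the T-handle at (334,157) and the bar running up to (283,25). In the side view the dome is at (243,168) and the T-handle at (257,148).

```bash
cat > h.py <<'E'
from plant import *
import numpy as np, cv2
def cloud(name,d,r0,r1,c0,c1):
    c=get_calibration(name); v,u=np.mgrid[r0:r1,c0:c1]
    uv=np.stack([u,v],-1).reshape(-1,1,2).astype(float)
    n=cv2.undistortPoints(uv,c["intrinsics"],c["dist_coeffs"])[:,0]
    z=d[r0:r1,c0:c1].reshape(-1,1)
    T=c["world_from_camera"]; P=np.hstack([n*z,z])@T[:3,:3].T+T[:3,3]
    P[z[:,0]==0]=np.nan
    return P.reshape(r1-r0,c1-c0,3)
E
python3 - <<'E'
from h import *
np.set_printoptions(precision=4,suppress=True)
f=np.load("pics/top0.npz"); p,d=f["p"],f["d"]
P=cloud("top",d,135,180,322,346)
m=P[...,2]>0.085; Q=P[m]; print("T",m.sum(),Q.mean(0),Q.min(0),Q.max(0), "z med",np.median(Q[:,2]))
w,V=np.linalg.eigh(np.cov(Q[:,:2].T)); print(np.sqrt(w),V[:,1])
D=cloud("top",d,140,176,278,312); Q=D[D[...,2]>0.095]; print("dome",len(Q),Q.mean(0),Q.min(0),Q.max(0))
A=np.c_[2*Q,np.ones(len(Q))]; s=np.linalg.lstsq(A,(Q**2).sum(1),rcond=None)[0]; print("sph",s[:3],np.sqrt(s[3]+s[:3]@s[:3]))
B=cloud("top",d,40,135,270,310)
for r in range(0,95,8):
    q=B[r]; q=q[q[:,2]>0.06]; print(r+40,len(q),q.mean(0) if len(q) else '')
S=np.load("pics/side0.npz")["d"]
C=cloud("side",S,135,200,215,280); m=(C[...,2]>0.09)
Q=C[m]; Q=Q[(Q[:,1]<-0.16)]; print("sideT",len(Q),Q.mean(0) if len(Q) else '',Q.min(0),Q.max(0))
cv2.imwrite("pics/crop.png",np.hstack([cv2.resize(p[125:195,255:355,::-1],(500,350),interpolation=cv2.INTER_NEAREST)]))
E
```

```text
T 172 [ 0.6207 -0.2031  0.109 ] [ 0.5769 -0.2139  0.0872] [ 0.6647 -0.1933  0.1146] z med 0.10954194237036052
[0.0045 0.0263] [-0.9958 -0.0914]
dome 609 [ 0.623  -0.09    0.1097] [ 0.5765 -0.1246  0.0952] [ 0.6738 -0.0569  0.1218]
sph [ 0.6231 -0.0915  0.0746] 0.04766789375366482
40 20 [ 0.9842 -0.053   0.0943]
48 15 [ 0.9553 -0.0603  0.1018]
56 14 [ 0.9298 -0.0619  0.1028]
64 14 [ 0.905  -0.0651  0.1028]
72 14 [ 0.8808 -0.068   0.1014]
80 14 [ 0.8553 -0.0683  0.1033]
88 14 [ 0.8309 -0.0715  0.1028]
96 15 [ 0.8068 -0.0731  0.1017]
104 16 [ 0.7819 -0.0776  0.1034]
112 22 [ 0.757  -0.0776  0.1052]
120 19 [ 0.7322 -0.079   0.1077]
128 21 [ 0.7086 -0.0851  0.1063]
sideT 91 [ 0.6176 -0.1993  0.1083] [ 0.5753 -0.2131  0.0902] [ 0.6637 -0.1866  0.1157]
```

View pics/crop.png

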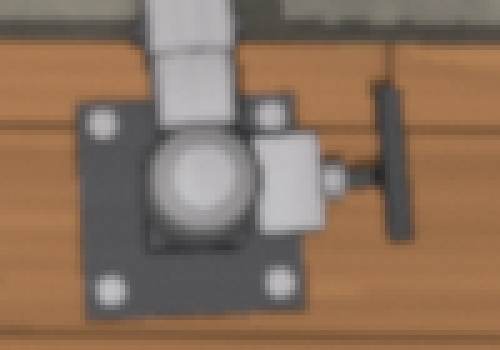

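```bash
cat >> h.py <<'E'
from scipy.spatial.transform import Rotation as Rt
psi=0.096
X=np.array([np.cos(psi),np.sin(psi),0]); Y=np.array([-np.sin(psi),np.cos(psi),0]); Z=np.array([0,0,1.])
def rpy(th=0,flip=1): # tool down, jaws across the handle, tilted with the bar by th
    R=np.c_[-Z,flip*Y,flip*X]; return Rt.from_matrix(Rt.from_rotvec(th*Y).as_matrix()@R).as_euler("xyz")
G=np.array([0.620,-0.202,0.105])           # handle, shut
H=G+0.112*Y-0.020*Z+0.4*X                 # hinge
def lifted(p,th): return H+Rt.from_rotvec(th*Y).apply(np.asarray(p)-H)
E
python3 - <<'E'
from h import *
np.set_printoptions(precision=3,suppress=True)
T=G-0.019*Z
for f in(1,-1):
    print(f)
    for p,th in((T+.1*Z,0),(T,0),(T-.032*Y,0),(lifted(T-.032*Y,.25),.25)): print(p,inverse_kinematics(p,rpy(th,f)))
E
```

```text
1
[ 0.62  -0.202  0.186] [-0.436  0.317  1.496  0.     1.328 -2.103]
[ 0.62  -0.202  0.086] [-0.436  0.417  1.567  0.     1.158 -2.103]
[ 0.623 -0.234  0.086] [-0.477  0.446  1.527  0.     1.169 -2.144]
[ 0.636 -0.233  0.185] [-0.408  0.561  1.192 -0.12   1.608 -2.066]
-1
[ 0.62  -0.202  0.186] [-0.436  0.317  1.496  0.     1.328  1.039]
[ 0.62  -0.202  0.086] [-0.436  0.417  1.567  0.     1.158  1.039]
[ 0.623 -0.234  0.086] [-0.477  0.446  1.527  0.     1.169  0.997]
[ 0.636 -0.233  0.185] [-0.408  0.561  1.192 -0.12   1.608  1.076]<sys>:0: UserWarning: Gimbal lock detected. Setting third angle to zero since it is not possible to uniquely determine all angles.
```

Flip -1 suits the wrist. Approach, grip, and look.

```bash
python3 -W ignore - <<'E'
from h import *
np.set_printoptions(precision=4,suppress=True)
T=G-0.019*Z
movep(T+.1*Z,rpy(0,-1))
print("stop",move_l(T,0.08,max_force=15)); o=observe(); print(o["time_s"],o["eef_pos"],o["ft_force"])
gripper_to(0.0,80); o=observe(); print(o["time_s"],o["eef_pos"],o["ft_force"],o["opening"])
a=[get_image(n)[0] for n in("top","side")]
cv2.imwrite("pics/grip.png",np.hstack([cv2.resize(a[0][110:210,240:380,::-1],(400,286)),cv2.resize(a[1][90:220,180:320,::-1],(308,286))]))
E
```

```text
stop False
3.725 [ 0.6205 -0.2022  0.0868] [ 0.7105 -0.4694  0.2721]
4.3833 [ 0.6202 -0.2036  0.0864] [-0.5669 -5.0941  0.3225] 0.013947988925323371
```

View pics/grip.png

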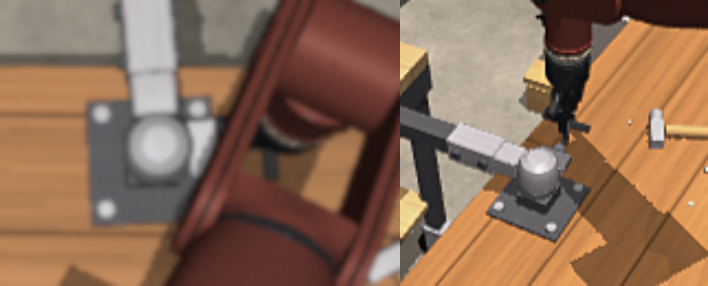

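The fingers have closed on the T-handle: the side view shows the gripper at about (567,110) with the bar's end sticking out, and the opening reads 13.9 mm. Next I pull to the end stop.

```bash
python3 -W ignore - <<'E'
from h import *
np.set_printoptions(precision=4,suppress=True)
p0=observe()["eef_pos"]; gripper_to(0.0,110)
T=G-0.019*Z
s=move_l(T-.022*Y,0.03,max_force=35); o=observe(); print(s,o["time_s"],(o["eef_pos"]-p0)@Y,o["ft_force"]@Y,o["opening"])
s=move_l(T-.042*Y,0.015,max_force=14); o=observe(); print(s,o["time_s"],(o["eef_pos"]-p0)@Y,o["ft_force"],o["ft_force"]@Y,o["opening"])
hold(.3);o=observe(); print((o["eef_pos"]-p0)@Y,o["ft_force"]@Y)
E
```

```text
False 5.5833 -0.017306582537766506 8.075605554828833 0.01251959408253424
True 6.7 -0.02958517802975808 [-2.5277 12.516   9.4669] 12.700610904299277 0.012680406396219708
-0.02848368150401314 12.553885125146133
```

```bash
python3 -W ignore - <<'E'
from h import *
np.set_printoptions(precision=4,suppress=True)
o=observe(); print(o["eef_pos"],o["ft_force"],o["torque"],o["time_s"])
p,d=get_image("side"); np.savez("pics/s2.npz",p=p,d=d)
C=cloud("side",d,110,200,200,300)
loc=(C-G)@np.c_[X,Y,Z]
d0=cloud("side",np.load("pics/side0.npz")["d"],110,200,200,300); l0=(d0-G)@np.c_[X,Y,Z]
for n,l in(("before",l0),("now",loc)):
    m=(l[...,2]>-.012)&(l[...,2]<.02)&(l[...,1]<.03)&(l[...,1]>-.06)&(abs(l[...,0])>.022)&(abs(l[...,0])<.045)
    q=l[m]; print(n,len(q)); 
    for s in(-1,1): r=q[q[:,0]*s>0]; print(s,len(r),np.median(r,0) if len(r) else '')
cv2.imwrite("pics/s2.png",cv2.resize(p[100:200,190:310,::-1],(720,600),interpolation=cv2.INTER_CUBIC))
E
```

```text
[ 0.6227 -0.232   0.0861] [-2.4022 12.3806  9.6688] [ 1.6995  0.4541 -0.2104] 7.0
before 44
-1 24 [-0.0332  0.0027  0.0044]
1 20 [0.0329 0.0036 0.0055]
now 34
-1 24 [-0.0348 -0.0253  0.0041]
1 10 [ 0.0373 -0.0238  0.0019]
```

View pics/s2.png

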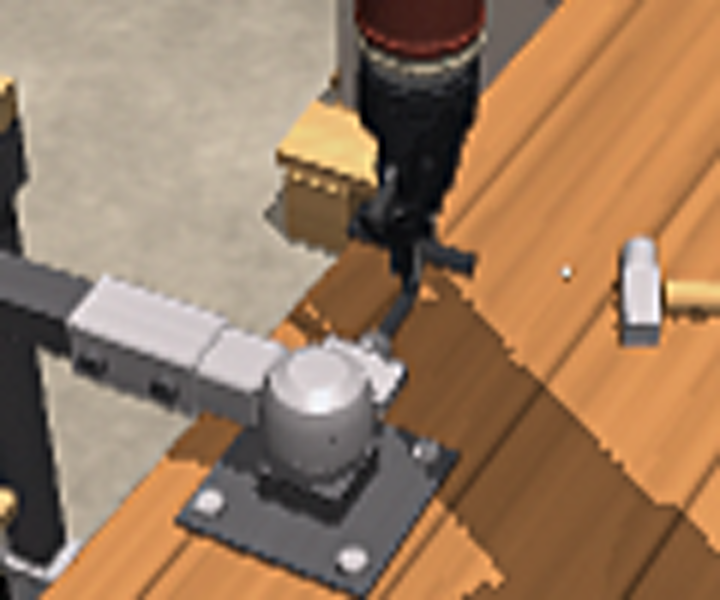

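The depth data puts the handle about 28 mm out and the coupler still seated. I'll pull 1.5 mm further, then lift along the hinge arc with a force guard.

```bash
python3 -W ignore - <<'E'
from h import *
np.set_printoptions(precision=4,suppress=True)
p=observe()["eef_pos"]-.0025*Y   # arm gives ~1 mm under the spring
print(move_l(p,0.015,rotation=rpy(0,-1),max_force=15)); o=observe(); print(o["eef_pos"],o["ft_force"]@np.c_[X,Y,Z])
for th in np.linspace(0,.255,7)[1:]:
    s=move_l(lifted(p,th),0.05,rotation=rpy(th,-1),max_force=40); o=observe()
    print(round(th,3),s,round(o["time_s"],2),o["eef_pos"]-lifted(p,th),o["ft_force"]@np.c_[X,Y,Z],o["opening"])
    if s: break
hold(.4); o=observe(); print(o["time_s"],o["eef_pos"],o["ft_force"])
p,d=get_image("side"); np.savez("pics/s3.npz",p=p,d=d); pt,dt=get_image("top"); np.savez("pics/t3.npz",p=pt,d=dt)
cv2.imwrite("pics/s3.png",np.hstack([cv2.resize(p[70:200,170:310,::-1],(420,390)),cv2.resize(pt[90:220,230:360,::-1],(380,390))]))
E
```

```text
False
[ 0.6226 -0.23    0.0862] [-2.3074 12.0208  8.614 ]
0.042 False 7.8 [-0.001   0.0055 -0.0034] [ 4.1832 11.4513 -8.5174] 0.012487424145152531
0.085 False 8.29 [-0.0012  0.0055 -0.0036] [ 1.817  11.3076 -8.9782] 0.012841600676050344
0.128 False 8.78 [-0.0013  0.0055 -0.0038] [ 0.8734 11.3321 -7.912 ] 0.012590279746012121
0.17 False 9.28 [-0.0015  0.0054 -0.0038] [ 0.7516 11.8433 -7.9995] 0.012684133066585838
0.213 False 9.77 [-0.0016  0.0053 -0.0038] [-1.0396 11.6105 -6.5646] 0.012779401975432923
0.255 False 10.26 [-0.0018  0.0052 -0.0037] [-3.3041 12.9802 -6.5028] 0.012432904614643062
10.6583 [ 0.6343 -0.228   0.1831] [-4.3892 12.3857 -6.5758]
```

View pics/s3.png

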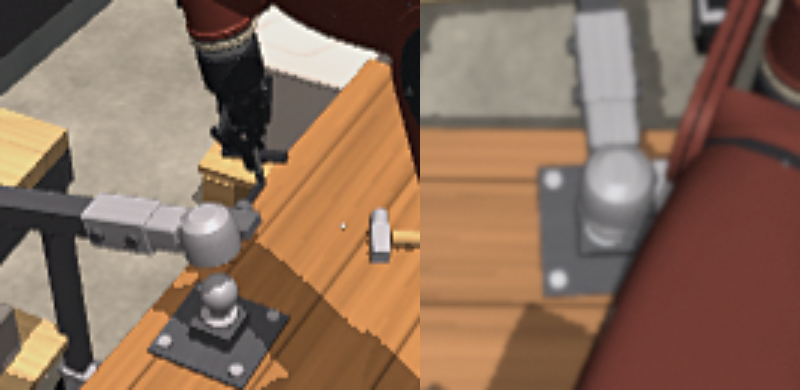

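The coupler is off the ball: in the side crop the dome at (210,235) hangs over the bare ball at (218,293). Now I'll check the height from the tilt and top of the bar.

```bash
python3 -W ignore - <<'E'
from h import *
np.set_printoptions(precision=4,suppress=True)
def sock(name,f):
    d=np.load(f)["d"]; C=cloud(name,d,0,384,0,512).reshape(-1,3); l=(C-H)@np.c_[X,Y,Z]
    m=(abs(l[:,1])<.013)&(l[:,0]>-.28)&(l[:,0]<-.06)&(l[:,2]>-.01); q=l[m]
    q=q[(q[:,0]>-.25)]
    a=np.polyfit(q[:,0],q[:,2],1)
    dm=(abs(l[:,1])<.03)&(l[:,0]<-.33)&(l[:,0]>-.45); print(name,len(q),"tilt",np.arctan(-a[0]),"rise at socket",.4*np.sin(np.arctan(-a[0])),"dome top",l[dm,2].max()+.085)
for n,f in(("top","top0"),("top","t3"),("side","side0"),("side","s3")): sock(n,f"pics/{f}.npz")
a=np.load("pics/side0.npz")["p"].astype(int);b=np.load("pics/s3.npz")["p"].astype(int)
print("chisel/lump pixel change",abs(a-b)[230:384,110:280].max(2).__gt__(40).sum())
a=np.load("pics/top0.npz")["p"].astype(int);b=np.load("pics/t3.npz")["p"].astype(int)
print("hammer change, chisels",(abs(a-b)[185:245,360:395].max(2)>40).sum(),(abs(a-b)[150:275,55:260].max(2)>40).sum())
o=observe(); print(o["time_s"],o["eef_pos"],o["ft_force"],abs(o["joint_velocities"]).max())
E
```

```text
top 533 tilt 0.01544440976691777 rise at socket 0.006177518312905169 dome top 0.12184508360407122
top 513 tilt 0.2712626257691971 rise at socket 0.10717924228803043 dome top 0.5821943640277801
side 228 tilt 0.012582758846795791 rise at socket 0.005032970728062039 dome top 0.12321080416352738
side 195 tilt 0.2807842063192515 rise at socket 0.11084369170328318 dome top 0.581303974200324
chisel/lump pixel change 26
hammer change, chisels 304 1024
10.7583 [ 0.6343 -0.228   0.1831] [-3.7975 12.1017 -6.3539] 0.0007650671787324726
```

```bash
python3 -c "
from plant import *
hold(.5);o=observe();print(o['time_s'],o['eef_pos'],o['ft_force'],o['opening']);job_done()"
```

```text
11.2583 [ 0.6342971  -0.22802628  0.18307944] [-3.7592426  12.0886646  -7.56209471] 0.013043973645146532
the job is handed in; nothing more can be done
```

The trolley is unhitched. I gripped the T-handle from above, pulled the latch about 28 mm out with the coupler still on the ball, then lifted the drawbar along its hinge arc. I handed the job in at about 11.3 s with the gripper still holding the bar up; no verdict is reported.

**Last checks**
- **Height:** the bar has tilted about 0.26 rad. That puts the socket about 100 mm above the ball, or roughly 4 cm of clear air, and the picture shows the gap.
- **Hold:** the arm was still, with the gripper carrying about 7 N of weight and 12 N of latch spring.

**Weak or disagreeing checks**
- **Bar tilt:** the tilt read 0.013–0.015 rad too high even when hitched, so I used the change between readings.
- **Dome height:** after the lift, the dome-top check picked up the arm and was useless.
- **Bystanders:** in the side view, only 26 pixels changed around the lump and chisels. The top-view comparison changed by over 1,300 pixels around the hammer and left side. I put that down to the arm and its shadow moving but did not check it further. I did not separately measure the hammer's position; the arm did not go near it.
- **Grip:** the opening read 13 mm on the 16 mm bar, with no slip seen.

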